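# Clamp the filled cigar moulds in filling order

## Robot

A 6-joint arm with a two-finger parallel gripper is mounted at the origin on the work surface. World frame = base frame: x ahead of the robot, y to its left, z up, the work surface at z = 0. Lengths are in m, angles in rad, forces in N, time in s.
With the tool pointing down it reaches from about 0.325 to 0.9 m from the base axis. Payload 6.1 kg.
Tool frame: the origin (TCP) lies on the centre line of the jaws, within the pads' length; the fingertips stand 19 mm ahead of it and the grasp point (between the pads) is the TCP (ctrl.nose_length is the distance from the TCP to the fingertips, in m); z points along the fingers, y is the line along which they close (so a half turn about z gives the same grasp; the last joint's range is limited). The gripper opens to 87 mm and grips with 3 to 60 N. Pads are 19 mm wide; open, the fingers measure 117 mm over their backs; the gripper's body (75 mm by 190 mm) begins 51 mm behind the grasp point.
Start: joints at [1.21, 0.22, 1.526, -0, 1.395, -0.126], TCP at [0.145, 0.608, 0.242] pointing down, gripper open.
Joint ranges: [-2.98, 2.98], [-0.91, 2.08], [0.09, 2.57], [-1.24, 4.39], [0.2, 2.65], [-2.68, 2.68]. Speed limits (rad/s): [2.57, 2.57, 3.01, 3.14, 3.14, 3.14].

## Interface

Orientations are given as a unit quaternion [x, y, z, w].
In Python, from plant import ctrl gives the robot as it stands.
- The arm moves only by the shell command python3 -m creep 'ROWS' [FORCE]. ROWS is JSON, a list of rows, each a list of 7 numbers: the closure, from 0 (fully open) to 1 (shut), then the shift along the tool's x, y, z in m, then the turn, a rotation vector about the tool's x, y, z in degrees. In form: [[gripper, tx, ty, tz, wx, wy, wz], ...]. A call has exactly 10 rows; each row is the pose to reach, as a shift and turn from the pose commanded when the call began, along the tool's axes at that moment; what a row does not reach only later rows make up. A row lasts 1/12 s, in which the tool goes at most 41.7 mm and 7.16 degrees, less where a joint would pass 70% of its speed; a pose out of reach is approached as far as the arm can. A call with a gripper value outside its range is refused whole. The fingers move at their own pace and stop on an object; FORCE is the grip in N (left out, the last holds). Time passes only in rows, so rows that repeat a pose let the fingers close, or fill a call up. It gives the time, the measured TCP pose, the force, the opening and the grip force at its end, in the units of the state.
- ctrl.observe(): the state, without advancing time (a new reading comes with each control period).
- ctrl.capture(name): name is "side" or "top" or "wrist"; returns the picture (420x560x3 uint8, red, green, blue); there is no depth.
- ctrl.calibration(name): a dict with "camera_matrix" (3x3 intrinsics, pixels), "cam_to_world" (4x4, takes a point from camera to world coordinates). Camera axes: x right, y down, z forward; pixel columns grow to the right and rows downward; lengths in m; the calibration is good to about 2 mm. A picture is of the moment at which its call begins: read the wrist's pose just before it. calibration takes no time and is no camera call; for the wrist camera it gives the pose at the moment of the call.
- ctrl.job_done(): hands the job in; it is judged then, once.
The state is a dict: "t": time; "joint_positions": joint angles; "qvel": joint speeds; "tau": joint torques, N m; "tool_pos": TCP position; "tcp_rot": TCP orientation; "ft_force": force on the tool from outside, world axes, zero at the start; "torque": the same for the moment, N m; "finger_gap": finger opening in m; "grasp_force": force on a finger pad.
Only numpy, scipy, OpenCV 4.12 (cv2) and the standard library are available. Lean on these libraries where they do the work, as an engineer would, in place of code of your own. Each camera call takes 0.05 s, during which the arm holds its last target. There are 200 camera calls.

## Task

Clamp the filled rows of the cigar mould in the order in which they were filled: with the fingertips, push the red key all the way down, then the yellow key, then the blue key, keeping each key up until its turn. The white key belongs to the empty row: leave it up. Nothing is to be picked up; leave the glue jar, the tape ring and the wooden tamper where they stand.

Things in the scene. Friction and masses are not known exactly. Their poses are not given: they have to be found in the camera images.
- bed: Dark steel bed plate of the bench mould press, 200 x 310 x 6 mm, fixed to the table. Origin: centre of its underside, on the table. Four stations of one shape stand on it side by side along its y axis, at y = -105, -35, 35 and 105 mm (pitch 70 mm), in any colour order. Its x axis points from the finger plates towards the key hinges.
- key_red (a joint): Hinge of the red key, in rad: 0 fully raised, 0.32 fully down on its stop (finger plate level); starts between 0 and 0.05. It turns about a level axis (the bed's y axis) 81 mm above the table, 60 mm from the bed's middle line towards the bed's +x. Friction, no spring: about 4 N on the finger plate moves it, and it stays where it is left.
- plate_red (a point): Centre of the top face of the red key's finger plate, a red square 36 x 36 x 8 mm on a 16 mm wide steel arm, 104 mm from the hinge axis towards the bed's -x. Fully raised: 117 mm above the table, 37 mm to the -x side of the bed's middle line. Fully down: 85 mm above the table, level, 44 mm to the -x side. Three brown cigars lie in the wooden mould row under it.
- key_yellow (a joint): Hinge of the yellow key, in rad: 0 fully raised, 0.32 fully down on its stop (finger plate level); starts between 0 and 0.05. It turns about a level axis (the bed's y axis) 81 mm above the table, 60 mm from the bed's middle line towards the bed's +x. Friction, no spring: about 4 N on the finger plate moves it, and it stays where it is left.
- plate_yellow (a point): Centre of the top face of the yellow key's finger plate, a yellow square 36 x 36 x 8 mm on a 16 mm wide steel arm, 104 mm from the hinge axis towards the bed's -x. Fully raised: 117 mm above the table, 37 mm to the -x side of the bed's middle line. Fully down: 85 mm above the table, level, 44 mm to the -x side. Three brown cigars lie in the wooden mould row under it.
- key_blue (a joint): Hinge of the blue key, in rad: 0 fully raised, 0.32 fully down on its stop (finger plate level); starts between 0 and 0.05. It turns about a level axis (the bed's y axis) 81 mm above the table, 60 mm from the bed's middle line towards the bed's +x. Friction, no spring: about 4 N on the finger plate moves it, and it stays where it is left.
- plate_blue (a point): Centre of the top face of the blue key's finger plate, a blue square 36 x 36 x 8 mm on a 16 mm wide steel arm, 104 mm from the hinge axis towards the bed's -x. Fully raised: 117 mm above the table, 37 mm to the -x side of the bed's middle line. Fully down: 85 mm above the table, level, 44 mm to the -x side. Three brown cigars lie in the wooden mould row under it.
- key_white (a joint): Hinge of the white key, in rad: 0 fully raised, 0.32 fully down on its stop (finger plate level); starts between 0 and 0.05. It turns about a level axis (the bed's y axis) 81 mm above the table, 60 mm from the bed's middle line towards the bed's +x. Friction, no spring: about 4 N on the finger plate moves it, and it stays where it is left.
- plate_white (a point): Centre of the top face of the white key's finger plate, a white square 36 x 36 x 8 mm on a 16 mm wide steel arm, 104 mm from the hinge axis towards the bed's -x. Fully raised: 117 mm above the table, 37 mm to the -x side of the bed's middle line. Fully down: 85 mm above the table, level, 44 mm to the -x side. The wooden mould row under it is empty.
- glue_jar: Loose closed glue jar, 48 mm across, 62 mm high, near one end of the bed; bystander. Origin: centre of its underside.
- tape_ring: Loose white tape ring, 64 mm outside, 44 mm inside, 22 mm high, lying flat near the other end of the bed; bystander. Origin: centre of its underside.
- dowel: Loose wooden tamper standing upright on the robot's side of the bed, 38 mm across, 60 mm high; bystander. Origin: centre of its underside.

How it is judged:
By the outcome, as a careful person would: the job done as asked, in the order asked, and still so for the second after the job is handed in, with the robot touching nothing.
It also fails if it takes over 38 s, if anything falls off the work surface, if the arm or the gripper's body presses on something with over 40 N, if the wrist force passes 120 N, or if a joint passes its speed limit or range.

## Working session

There is one attempt and no reset: what is moved stays moved. The work goes in short steps, Python scripts to look and compute and a shell command to move; the robot and the scene stay as the last step left them, time stands still between calls to the robot, and variables do not carry over. Pictures are saved under pics/ and viewed, at most 10 in all, crops included, and the job is handed in when it is done.

```bash
mkdir -p pics
python3 - <<'E'
from plant import ctrl
import cv2
for n in ("top","side"):
    cv2.imwrite(f"pics/{n}0.png",ctrl.capture(n)[:,:,::-1])
s=ctrl.observe();print(s["t"],s["tool_pos"],s["tcp_rot"],s["finger_gap"],ctrl.nose_length)
E
```

```text
0.1 [0.14524431 0.60735425 0.24054965] [ 1.17140247e-01  9.93115000e-01 -8.45454022e-04 -2.10101604e-04] 0.08685139592049532 0.019
```

View pics/top0.png

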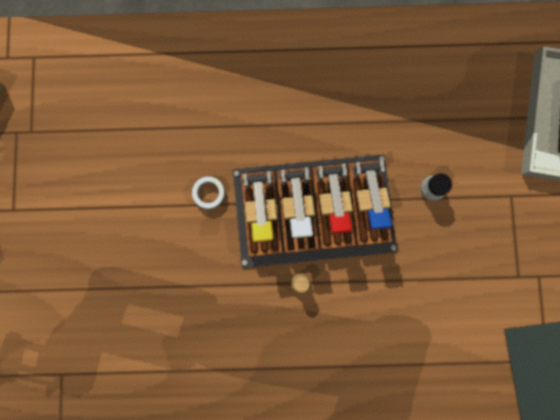

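View pics/side0.png

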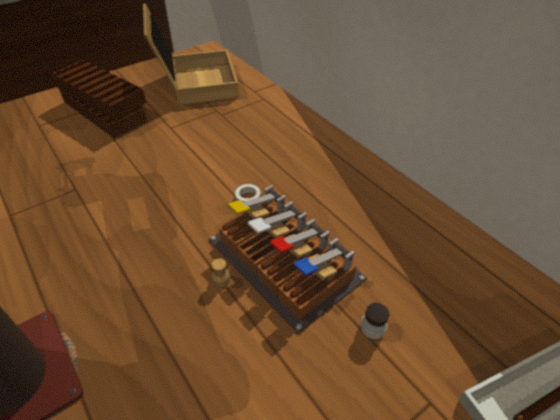

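The top view shows, left to right, yellow (262,231), white (301,227), red (340,223) and blue (379,217). The ring is at (208,193), the jar at (437,186) and the dowel at (300,284). Bed corner screws are near (237,174), (382,160), (393,248) and (245,262).

```bash
cat > h.py <<'E'
import numpy as np
from plant import ctrl
def ray(n,px):
    c=ctrl.calibration(n);K=np.array(c["camera_matrix"]);T=np.array(c["cam_to_world"])
    d=T[:3,:3]@np.linalg.solve(K,[px[0],px[1],1.]);return T[:3,3],d
def at(n,px,z):
    o,d=ray(n,px);return o+d*(z-o[2])/d[2]
def tri(a,b):
    A=[];B=[]
    for n,p in (("top",a),("side",b)):
        o,d=ray(n,p);d=d/np.linalg.norm(d);P=np.eye(3)-np.outer(d,d);A.append(P);B.append(P@o)
    return np.linalg.lstsq(np.vstack(A),np.hstack(B),rcond=None)[0]
E
python3 - <<'E'
from h import *
import cv2
np.set_printoptions(precision=4,suppress=True)
t=cv2.imread("pics/top0.png");s=cv2.imread("pics/side0.png")
def cen(im,lo,hi,box):
    m=cv2.inRange(cv2.cvtColor(im,cv2.COLOR_BGR2HSV),lo,hi);x0,y0,x1,y1=box
    k=np.zeros_like(m);k[y0:y1,x0:x1]=m[y0:y1,x0:x1]
    n,l,st,c=cv2.connectedComponentsWithStats(k);i=1+np.argmax(st[1:,4]);return c[i],st[i]
R={"yellow":((25,180,120),(35,255,255)),"white":((0,0,170),(180,50,255)),"red":((0,230,140),(4,255,255)),"blue":((105,150,60),(125,255,255))}
tb={"yellow":(245,215,280,250),"white":(285,217,320,245),"red":(325,205,360,240),"blue":(362,200,395,235)}
sb={"yellow":(220,190,260,220),"white":(240,212,275,238),"red":(262,230,298,256),"blue":(285,250,325,280)}
P=[]
for k in R:
    a,sa=cen(t,*R[k],tb[k]);b,sb_=cen(s,*R[k],sb[k])
    print(k,a,sa,b,sb_,tri(a,b),at("top",a,.113))
    P.append(at("top",a,.113)[:2])
for p in [(237,174),(382,160),(393,248),(245,262)]: print("corner",at("top",p,.008))
for p,z in [((208,193),.022),((437,186),.062),((300,284),.06)]: print(at("top",p,z))
P=np.array(P);v=P[-1]-P[0];print("dir",np.degrees(np.arctan2(*v[::-1])),np.linalg.norm(v))
E
```

```text
yellow [263.0812 232.3547] [252 221  21  20 234] [239.4565 208.087 ] [234 205  14   7  46] [0.5163 0.0351 0.1075] [0.5145 0.0357 0.113 ]
white [300.8348 226.3188] [291 217  21  20 345] [258.9675 224.1558] [249 218  21  13 154] [ 0.5235 -0.0316  0.1115] [ 0.5233 -0.0315  0.113 ]Traceback (most recent call last):
  File "<stdin>", line 14, in <module>
  File "<stdin>", line 8, in cen
    return _wrapfunc(a, 'argmax', axis=axis, out=out, **kwds)
    return bound(*args, **kwds)
ValueError: attempt to get argmax of an empty sequence
```

Run:
```python
import cv2
t=cv2.imread("pics/top0.png")[150:270,230:400]
cv2.imwrite("pics/tc.png",cv2.resize(t,(680,480),interpolation=cv2.INTER_CUBIC))
s=cv2.imread("pics/side0.png")[180:330,200:370]
cv2.imwrite("pics/sc.png",cv2.resize(s,(680,600),interpolation=cv2.INTER_CUBIC))
```

```text
(no output)
```

View pics/tc.png

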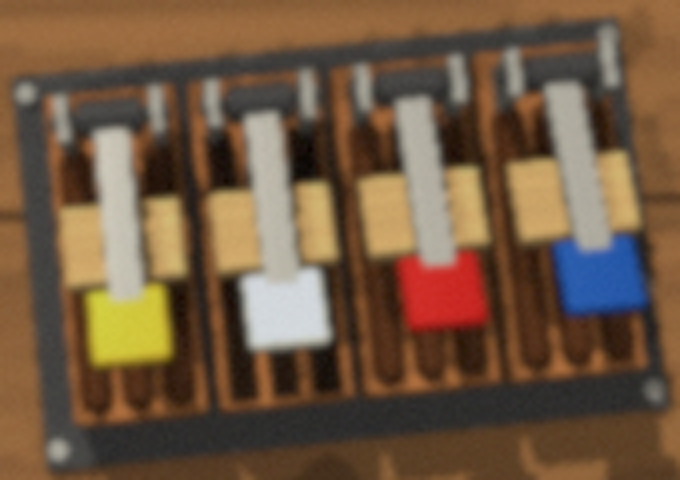

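View pics/sc.png

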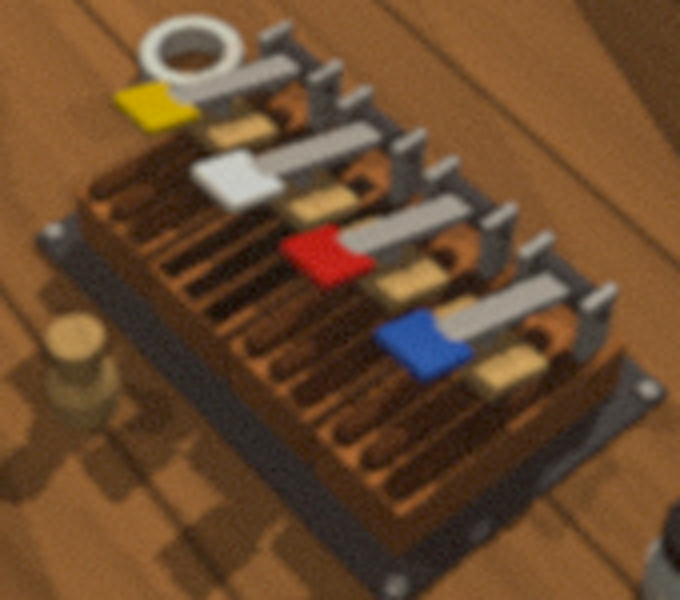

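In the top crop (x4) the plate centres are yellow (130,325), white (287,310), red (444,290) and blue (601,273). The side crop has them at (158,106), (238,181), (328,254) and (425,343). All keys are up, and the white row is empty.

Run:
```python
from h import *
from scipy.spatial.transform import Rotation as R
np.set_printoptions(precision=4,suppress=True)
T=dict(yellow=(130,325),white=(287,310),red=(444,290),blue=(601,273));S=dict(yellow=(158,106),white=(238,181),red=(328,254),blue=(425,343))
f=lambda p,o:(o[0]+(p[0]+.5)/4-.5,o[1]+(p[1]+.5)/4-.5)
P={}
for k in T:
    a=f(T[k],(230,150));b=f(S[k],(200,180));P[k]=at("top",a,.115);print(k,tri(a,b),P[k])
C=[at("top",f(p,(230,150)),.008) for p in [(25,93),(58,450),(655,390)]]
print("screws",C)
v=P["yellow"]-P["blue"];print("bed y dir",np.degrees(np.arctan2(v[1],v[0])),np.linalg.norm(v)); w=C[1]-C[2];print(np.degrees(np.arctan2(w[1],w[0])),np.linalg.norm(w))
for p,z in [((208,193),.022),((437,186),.062),((300,284),.06)]: print(at("top",p,z))
s=ctrl.observe();M=R.from_quat(s["tcp_rot"]);print(M.as_matrix(),s["tool_pos"])
for k in P: print(k,M.inv().apply(P[k]-s["tool_pos"]))
```

```text
yellow [0.518  0.037  0.1111] [0.517  0.0373 0.115 ]
white [ 0.5226 -0.0328  0.1108] [ 0.5217 -0.0323  0.115 ]
red [ 0.529  -0.1022  0.1155] [ 0.5287 -0.102   0.115 ]
blue [ 0.5345 -0.1719  0.1146] [ 0.5343 -0.1718  0.115 ]
screws [array([0.6438, 0.0906, 0.008 ]), array([0.4642, 0.0775, 0.008 ]), array([ 0.4856, -0.2183,  0.008 ])]
bed y dir 94.73087367842757 0.209738871641322
94.15054766372661 0.296569857126435
[0.602  0.1454 0.022 ]
[ 0.5969 -0.2945  0.062 ]
[ 0.4205 -0.029   0.06  ]
[[-0.9726  0.2327 -0.0006]
 [ 0.2327  0.9726 -0.0016]
 [ 0.0002 -0.0017 -1.    ]] [0.1452 0.6074 0.2405]
yellow [-0.4942 -0.4677  0.1262]
white [-0.515  -0.5343  0.1264]
red [-0.538  -0.6005  0.1265]
blue [-0.5597 -0.667   0.1266]
```

Plate spacing comes out at 0.2097 m against 0.210 m expected, and the heights agree too; the bed's yaw is about 4.5°. I'll close the fingers, travel at the present height towards red, and turn 18° to square up with the bed.

```bash
python3 -m creep '[[1,-0.02,-0.022,0,0,0,-2],[1,-0.046,-0.052,0,0,0,-4],[1,-0.073,-0.082,0,0,0,-6],[1,-0.1,-0.112,0,0,0,-8],[1,-0.126,-0.142,0,0,0,-10],[1,-0.153,-0.172,0,0,0,-12],[1,-0.18,-0.202,0,0,0,-14],[1,-0.206,-0.232,0,0,0,-16],[1,-0.233,-0.262,0,0,0,-18],[1,-0.26,-0.292,0,0,0,-18]]' 10
cat > go.py <<'E'
from h import *
import sys
from scipy.spatial.transform import Rotation as R
np.set_printoptions(precision=4,suppress=True)
s=ctrl.observe();M=R.from_quat(s["tcp_rot"])
b=np.radians(4.5);bx=np.array([np.cos(b),np.sin(b)])
y=M.as_matrix()[:,1];print("t",s["t"],s["tool_pos"],"yaw y",np.degrees(np.arctan2(y[1],y[0])),s["ft_force"],s["finger_gap"])
for k,p in dict(yellow=(.5172,.0372),red=(.5288,-.102),blue=(.5344,-.1718)).items():
    q=np.r_[np.array(p)-.003*bx,.145]; print(k,"tip to z.126:",M.inv().apply(q-s["tool_pos"]))
E
python3 go.py
```

```text
t: 0.93
tool_pos: [0.3305, 0.2616, 0.2413]
tcp_rot: [-0.041, 0.999, -0.0, 0.0]
ft_force: [0.3, -0.1, 1.4]
finger_gap: 0.0285
grasp_force: 0.0
t 0.9333 [0.3305 0.2616 0.2413] yaw y 94.68973222973015 [ 0.3166 -0.1081  1.3971] 0.02851893362783273
yellow tip to z.126: [-0.1647 -0.2389  0.0963]
red tip to z.126: [-0.1649 -0.3785  0.0963]
blue tip to z.126: [-0.1648 -0.4486  0.0963]
```

```bash
python3 -m creep '[[1,-0.016,-0.036,0,0,0,0],[1,-0.032,-0.073,0,0,0,0],[1,-0.049,-0.11,0,0,0,0],[1,-0.065,-0.148,0,0,0,0],[1,-0.082,-0.186,0,0,0,0],[1,-0.098,-0.224,0,0,0,0],[1,-0.115,-0.262,0,0,0,0],[1,-0.131,-0.3,0.01,0,0,0],[1,-0.148,-0.338,0.02,0,0,0],[1,-0.165,-0.375,0.025,0,0,0]]'
python3 go.py
```

```text
t: 1.77
tool_pos: [0.5238, -0.0981, 0.2152]
tcp_rot: [-0.039, 0.999, 0.0, -0.001]
ft_force: [0.7, 1.3, 1.0]
finger_gap: 0.0008
grasp_force: 0.0
t 1.7667 [ 0.5238 -0.0981  0.2152] yaw y 94.51586039609785 [0.6877 1.3231 0.9877] 0.0008263473679349931
yellow tip to z.126: [-0.0012  0.1354  0.0703]
red tip to z.126: [-0.0018 -0.0043  0.0702]
blue tip to z.126: [-0.0019 -0.0743  0.0702]
```

```bash
python3 -m creep '[[1,0,-0.003,0.015,0,0,0],[1,0,-0.003,0.04,0,0,0],[1,0,-0.003,0.06,0,0,0],[1,0,-0.003,0.07,0,0,0],[1,0,-0.003,0.07,0,0,0],[1,0,-0.003,0.07,0,0,0],[1,0,-0.003,0.07,0,0,0],[1,0,-0.003,0.07,0,0,0],[1,0,-0.003,0.07,0,0,0],[1,0,-0.003,0.07,0,0,0]]'
python3 go.py
python3 - <<'E'
from plant import ctrl
import cv2,numpy as np
f=lambda n,a,b,c,d:cv2.resize(ctrl.capture(n)[a:b,c:d,::-1],(400,400),interpolation=cv2.INTER_CUBIC)
cv2.imwrite("pics/p1.png",np.hstack([f("top",140,280,240,380),f("side",190,330,220,360)]))
E
```

```text
t: 2.6
tool_pos: [0.5248, -0.0993, 0.1479]
tcp_rot: [-0.04, 0.999, -0.0, 0.001]
ft_force: [0.7, -0.2, -0.1]
finger_gap: 0.0006
grasp_force: 0.0
t 2.6 [ 0.5248 -0.0993  0.1479] yaw y 94.56539059244103 [ 0.6703 -0.1885 -0.0701] 0.0005971443898197699
yellow tip to z.126: [-0.0002  0.1367  0.0027]
red tip to z.126: [-0.0007 -0.003   0.0029]
blue tip to z.126: [-0.0008 -0.073   0.0029]
```

View pics/p1.png

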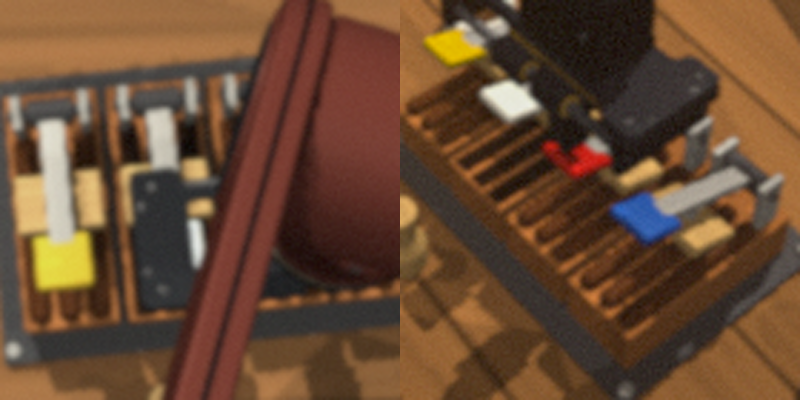

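The fingertips stand above the red plate, at about (580,155) in the side half, and clear of the neighbours. Pressing.

```bash
python3 -m creep '[[1,0,-0.002,0.008,0,0,0],[1,0,-0.002,0.013,0,0,0],[1,0,-0.002,0.018,0,0,0],[1,0,-0.002,0.023,0,0,0],[1,0,-0.002,0.028,0,0,0],[1,0,-0.002,0.032,0,0,0],[1,0,-0.002,0.036,0,0,0],[1,0,-0.002,0.039,0,0,0],[1,0,-0.002,0.042,0,0,0],[1,0,-0.002,0.042,0,0,0]]'
```

```text
t: 3.53
tool_pos: [0.5243, -0.1012, 0.1044]
tcp_rot: [-0.04, 0.999, 0.0, -0.0]
ft_force: [0.3, 0.0, 0.1]
finger_gap: 0.0005
grasp_force: 0.0
```

```bash
python3 -m creep '[[1,0,0,0.001,0,0,0],[1,0,0,0.001,0,0,0],[1,0,0,0.002,0,0,0],[1,0,0,0.002,0,0,0],[1,0,0,0.002,0,0,0],[1,0,0,0.003,0,0,0],[1,0,0,0.003,0,0,0],[1,0,0,0.003,0,0,0],[1,0,0,0.003,0,0,0],[1,0,0,0.003,0,0,0]]'
python3 - <<'E'
from plant import ctrl
import cv2,numpy as np
f=lambda n,a,b,c,d:cv2.resize(ctrl.capture(n)[a:b,c:d,::-1],(800,600),interpolation=cv2.INTER_CUBIC)
cv2.imwrite("pics/p2.png",f("side",200,290,230,350))
E
```

```text
t: 4.37
tool_pos: [0.5246, -0.1012, 0.104]
tcp_rot: [-0.04, 0.999, -0.0, 0.0]
ft_force: [-9.7, 2.2, 21.8]
finger_gap: 0.0004
grasp_force: 10.4
```

View pics/p2.png

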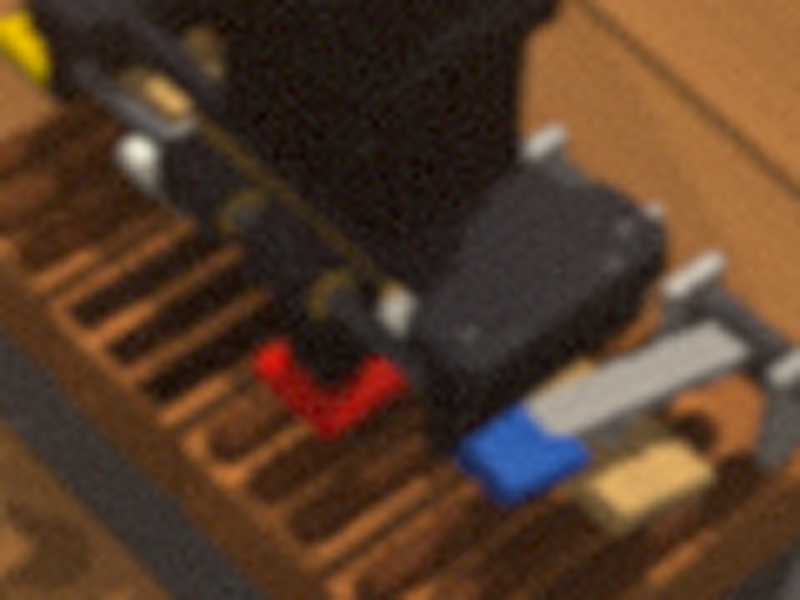

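The red plate, at (330,390), is down under the tips: 22 N with the tip stopped at z = 0.085, so it is on its stop. Press briefly more, lift, and go to yellow, passing well over white.

```bash
python3 -m creep '[[1,0,0,0.002,0,0,0],[1,0,0,0.002,0,0,0],[1,0,0,-0.015,0,0,0],[1,0,0,-0.05,0,0,0],[1,0,0.01,-0.07,0,0,0],[1,0,0.045,-0.075,0,0,0],[1,0,0.085,-0.075,0,0,0],[1,0,0.12,-0.07,0,0,0],[1,0,0.139,-0.06,0,0,0],[1,0,0.139,-0.045,0,0,0]]'; python3 go.py
```

```text
t: 5.25
tool_pos: [0.5141, 0.0412, 0.1475]
tcp_rot: [-0.041, 0.999, 0.001, 0.002]
ft_force: [0.1, -0.1, 0.8]
finger_gap: -0.0001
grasp_force: 0.0
t 5.25 [0.5141 0.0412 0.1475] yaw y 94.74636683542698 [ 0.063  -0.0936  0.7855] -8.000311903091559e-05
yellow tip to z.126: [ 0.0003 -0.0042  0.0025]
red tip to z.126: [ 0.0002 -0.1439  0.0023]
blue tip to z.126: [ 0.0004 -0.2139  0.0022]
```

```bash
python3 -m creep '[[1,0,0,0.004,0,0,0],[1,0,0,0.008,0,0,0],[1,0,0,0.013,0,0,0],[1,0,0,0.018,0,0,0],[1,0,0,0.023,0,0,0],[1,0,0,0.028,0,0,0],[1,0,0,0.033,0,0,0],[1,0,0,0.037,0,0,0],[1,0,0,0.04,0,0,0],[1,0,0,0.042,0,0,0]]';python3 go.py
python3 -m creep '[[1,0,0,0.001,0,0,0],[1,0,0,0.002,0,0,0],[1,0,0,0.003,0,0,0],[1,0,0,0.004,0,0,0],[1,0,0,0.004,0,0,0],[1,0,0,0.004,0,0,0],[1,0,0,0.004,0,0,0],[1,0,0,0.004,0,0,0],[1,0,0,0.004,0,0,0],[1,0,0,0.004,0,0,0]]'
```

```text
t: 6.08
tool_pos: [0.5131, 0.037, 0.1042]
tcp_rot: [-0.04, 0.999, -0.0, -0.0]
ft_force: [-3.8, -1.8, 12.8]
finger_gap: 0.0002
grasp_force: 6.9
t 6.0833 [0.5131 0.037  0.1042] yaw y 94.53756366625568 [-3.7766 -1.793  12.8385] 0.00020490645001572638
yellow tip to z.126: [-0.0011 -0.0001 -0.0408]
red tip to z.126: [-0.0016 -0.1398 -0.0408]
blue tip to z.126: [-0.0017 -0.2098 -0.0408]
t: 6.92
tool_pos: [0.5133, 0.037, 0.1038]
tcp_rot: [-0.04, 0.999, -0.0, -0.0]
ft_force: [-14.9, -2.1, 28.9]
finger_gap: 0.0002
grasp_force: 14.5
```

Yellow is on its stop as well (tip z 0.085, 29 N). Next: lift and go to blue, 0.210 m away.

```bash
python3 -m creep '[[1,0,0,-0.01,0,0,0],[1,0,0,-0.045,0,0,0],[1,0,-0.01,-0.075,0,0,0],[1,0,-0.045,-0.08,0,0,0],[1,0,-0.085,-0.08,0,0,0],[1,0,-0.125,-0.08,0,0,0],[1,0,-0.165,-0.08,0,0,0],[1,0,-0.195,-0.07,0,0,0],[1,0,-0.21,-0.06,0,0,0],[1,0,-0.21,-0.05,0,0,0]]'; python3 go.py
python3 - <<'E'
from plant import ctrl
import cv2,numpy as np
f=lambda n,a,b,c,d:cv2.resize(ctrl.capture(n)[a:b,c:d,::-1],(400,400),interpolation=cv2.INTER_CUBIC)
cv2.imwrite("pics/p3.png",np.hstack([f("top",140,280,240,380),f("side",190,330,220,360)]))
E
```

```text
t: 7.75
tool_pos: [0.5303, -0.1749, 0.1499]
tcp_rot: [-0.038, 0.999, -0.0, 0.001]
ft_force: [-0.5, 0.1, -0.9]
finger_gap: 0.0003
grasp_force: 0.0
t 7.75 [ 0.5303 -0.1749  0.1499] yaw y 94.34012984295369 [-0.5336  0.1193 -0.8753] 0.00031019140356698194
yellow tip to z.126: [-0.      0.2125  0.0047]
red tip to z.126: [-0.0011  0.0728  0.0049]
blue tip to z.126: [-0.0014  0.0028  0.0049]
```

View pics/p3.png

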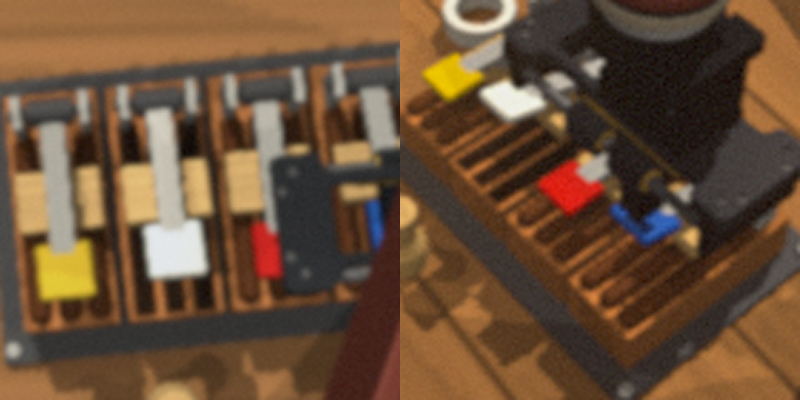

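Red (573,187) and yellow (453,75) have dropped, white (512,98) is unchanged, and the tips are over blue (645,220). Now pressing blue.

```bash
python3 -m creep '[[1,0,0,0.008,0,0,0],[1,0,0,0.013,0,0,0],[1,0,0,0.018,0,0,0],[1,0,0,0.023,0,0,0],[1,0,0,0.028,0,0,0],[1,0,0,0.033,0,0,0],[1,0,0,0.038,0,0,0],[1,0,0,0.042,0,0,0],[1,0,0,0.045,0,0,0],[1,0,0,0.047,0,0,0]]';python3 go.py|head -1
python3 -m creep '[[1,0,0,0.001,0,0,0],[1,0,0,0.002,0,0,0],[1,0,0,0.003,0,0,0],[1,0,0,0.003,0,0,0],[1,0,0,0.003,0,0,0],[1,0,0,0.003,0,0,0],[1,0,0,0.003,0,0,0],[1,0,0,0.003,0,0,0],[1,0,0,0.003,0,0,0],[1,0,0,0.003,0,0,0]]'
```

```text
t: 8.68
tool_pos: [0.5296, -0.172, 0.104]
tcp_rot: [-0.04, 0.999, 0.0, -0.001]
ft_force: [-11.4, 4.2, 22.9]
finger_gap: 0.0004
grasp_force: 11.3
t 8.6833 [ 0.5296 -0.172   0.104 ] yaw y 94.54456255231149 [-11.3809   4.1767  22.9386] 0.00035049140640670443
t: 9.52
tool_pos: [0.5296, -0.172, 0.1039]
tcp_rot: [-0.04, 0.999, 0.0, -0.001]
ft_force: [-15.0, 5.8, 28.9]
finger_gap: 0.0003
grasp_force: 14.2
```

```bash
python3 -m creep '[[1,0,0,-0.01,0,0,0],[1,0,0,-0.045,0,0,0],[1,0,0,-0.08,0,0,0],[1,0,0,-0.115,0,0,0],[1,0,0,-0.15,0,0,0],[1,0.01,-0.03,-0.16,0,0,0],[1,0.02,-0.065,-0.16,0,0,0],[1,0.03,-0.1,-0.16,0,0,0],[1,0.04,-0.13,-0.16,0,0,0],[1,0.05,-0.16,-0.16,0,0,0]]'
python3 -m creep '[[1,0.01,-0.035,0,0,0,0],[1,0.02,-0.07,0,0,0,0],[1,0.03,-0.1,0,0,0,0],[1,0.04,-0.13,0,0,0,0],[1,0.05,-0.16,0,0,0,0],[1,0.05,-0.16,0,0,0,0],[1,0.05,-0.16,0,0,0,0],[1,0.05,-0.16,0,0,0,0],[1,0.05,-0.16,0,0,0,0],[1,0.05,-0.16,0,0,0,0]]'
python3 - <<'E'
from plant import ctrl
import cv2,numpy as np
f=lambda n,a,b,c,d:cv2.resize(ctrl.capture(n)[a:b,c:d,::-1],(400,400),interpolation=cv2.INTER_CUBIC)
cv2.imwrite("pics/p4.png",np.hstack([f("top",130,300,230,400),f("side",180,340,210,370)]))
E
```

```text
t: 10.35
tool_pos: [0.4926, -0.3373, 0.2604]
tcp_rot: [-0.04, 0.999, -0.0, 0.001]
ft_force: [1.4, -0.2, 0.4]
finger_gap: 0.0003
grasp_force: 0.0
t: 11.18
tool_pos: [0.4564, -0.4979, 0.2608]
tcp_rot: [-0.04, 0.999, 0.0, 0.0]
ft_force: [-0.4, 0.1, 0.2]
finger_gap: 0.0005
grasp_force: 0.0
```

View pics/p4.png

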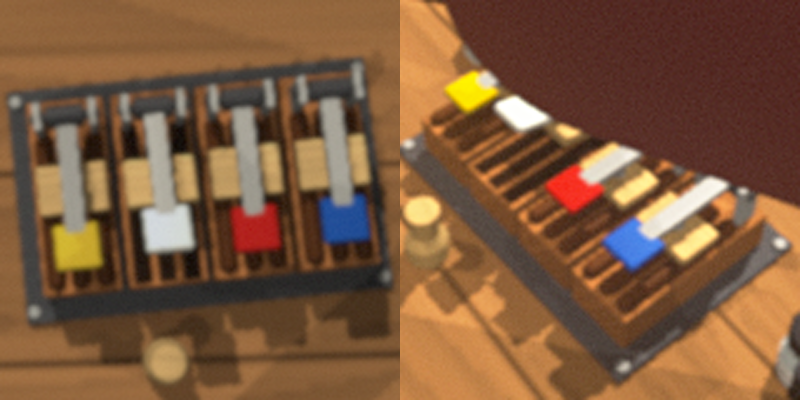

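Yellow, red and blue look down in the final view, white is up, and the dowel hasn't moved. I'll check the heights by triangulation, then hand in.

Run:
```python
from h import *
np.set_printoptions(precision=4,suppress=True)
for k,a,b in [("yellow",(78,246),(73,91)),("white",(168,228),(122,114)),("red",(256,228),(175,187)),("blue",(345,219),(235,243))]:
    print(k,tri((230+a[0]/2.353-.3,130+a[1]/2.353-.3),(210+b[0]/2.5-.3,180+b[1]/2.5-.3)))
```

```text
yellow [0.5143 0.0365 0.0827]
white [ 0.5227 -0.0319  0.109 ]
red [ 0.524  -0.1023  0.0835]
blue [ 0.5296 -0.1724  0.0821]
```

```bash
python3 -c "from plant import ctrl; print(ctrl.job_done())"
```

```text
the job is handed in; nothing more can be done
None
```

I pushed the red, yellow and blue keys down to their stops in that order, left the white key up, and handed the job in after about 11 s of robot time; nothing was picked up, and neither the 120 N wrist limit nor the robot's clearance of the jar, ring and tamper looked at risk.

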